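Set a stud in a copper frame bar with one turn of the flywheel press

ROBOT

A 7-joint arm with a two-finger parallel gripper is mounted at the origin on the work surface. World frame = base frame: x ahead of the robot, y to its left, z up, the work surface at z = 0. Lengths are in m, angles in rad, forces in N, time in s.
With the tool pointing down it reaches from about 0.425 to 0.875 m from the base axis. Payload 4.7 kg.
Tool frame: the origin (TCP) lies midway between the tips of the shut fingers; the grasp point (between the pads) lies 19 mm behind it; z points along the fingers, y is the line along which they close (so a half turn about z gives the same grasp; the last joint's range is limited). The gripper opens to 87 mm and grips with 3 to 60 N. Pads are 19 mm wide; open, the fingers measure 117 mm over their backs; the gripper's body (75 mm by 190 mm) begins 51 mm behind the grasp point.
Start: joints at [1.26, 0.321, -0.07, 1.45, 0.023, 1.371, -0.057], TCP at [0.207, -0.616, 0.223] pointing down, gripper open.
Joint ranges: [-2.86, 2.86], [-0.3, 2.09], [-1.38, 1.24], [0.06, 2.45], [-1.56, 4.7], [0.09, 2.05], [-2.69, 2.69]. Speed limits (rad/s): [2.57, 2.57, 3.14, 3.14, 3.14, 3.14, 3.14].

INTERFACE

Orientations are given as a rotation vector (axis times angle).
In Python, from bench import ctrl gives the robot as it stands. The module is installed in compiled form; this text tells all that it offers.
- The arm moves only by the shell command python3 -m handwheel 'ROWS' [FORCE]. ROWS is JSON, a list of rows, each a list of 7 numbers: the finger opening in m, from 0 to 0.087, then the shift along the tool's x, y, z in m, then the turn, a rotation vector about the tool's x, y, z in degrees. A call has 1 to 12 rows; each row shifts and turns the commanded pose from where the row before left it, along the tool's axes as they then stand; what a row does not reach is not made up. A row lasts 1/8 s, in which the tool goes at most 62.5 mm and 10.7 degrees, less where a joint would pass 70% of its speed; a pose out of reach is approached as far as the arm can. A call is refused whole if a number of a shift passes 0.0625 or a number of a turn 10.7, either way. A call with a gripper value outside its range is refused whole. The fingers move at their own pace and stop on an object; FORCE is the grip in N (left out, the last holds). Time passes only in rows, so rows that do not move let the fingers close. It gives the time, the measured TCP pose, the force, the opening and the grip force at its end, in the units of the state.
- ctrl.get_state(): the state, without advancing time (a new reading comes with each control period).
- ctrl.get_image(name): name is "scene" or "top" or "wrist"; returns (picture, depth): 480x640x3 uint8, blue, green, red; 480x640 float32, m along the optical axis (not along the pixel's ray), 0 where there is no reading.
- ctrl.camera_info(name): a dict with "intrinsics" (3x3 intrinsics, pixels), "R" (3x3) and "t" (3): a world point X has camera coordinates R X + t. Camera axes: x right, y down, z forward; pixel columns grow to the right and rows downward; lengths in m; the calibration is good to about 2 mm. A picture is of the moment at which its call begins: read the wrist's pose just before it. camera_info takes no time and is no camera call; for the wrist camera it gives the pose at the moment of the call.
- ctrl.close_job(): hands the job in; it is judged then, once.
The state is a dict: "time": time; "joint_positions": joint angles; "qd": joint speeds; "joint_torque": joint torques, N m; "position": TCP position; "tool_rot": TCP orientation; "ft_force": force on the tool from outside, world axes, zero at the start; "torque": the same for the moment, N m; "grip_width": opening from 0.0 (shut) to 1.0 (fully open); "grip_force": force on a finger pad.
Only numpy, scipy, OpenCV 4.12 (cv2) and the standard library are available. Lean on these libraries where they do the work, as an engineer would, in place of code of your own. Each camera call takes 0.05 s, during which the arm holds its last target. There are 200 camera calls.

TASK

Press the brass stud home in the copper frame bar: lay the bar that carries the stud flat between the guide rails of the bench press, stud end first, and slide it gently under the ram until you feel its end come up against the back stop, then let go. Then take the crank grip in a light hold and turn the flywheel forwards (top of the wheel coming towards the robot) through exactly one full revolution, so that the ram comes down on the stud and goes back to the top of its stroke, without squeezing or wrenching the grip and without turning backwards or on past the mark. Leave the bar in the press and everything else on the bench where it is.

Things in the scene. Friction and masses are not known exactly. Their poses are not given: they have to be found in the camera images.
- press: Grey bench press bolted to the bench, a C-frame open towards the robot. Origin on the bench straight below the ram; x to the rear (the way the bar is fed), y left, z up. Foot 228 x 130 x 28 high, x -78 to 150. The head overhangs the bed: front at x -35, underside at z 122, 84 wide, 246 high; over it a thin pointer to z 283 at y -67.
- bar_home (a point): Point on the bed where the bar's origin lies when the bar is home, give or take 6 along x by the stop's setting: bed top, 60 above the bench, 54 in front of the ram's axis, midway between the rails; axes as the press. The flat bed is 90 wide and runs from 24 in front of this point to 104 behind it.
- guide_mouth (a point): Midway between the front ends of the two guide rails, on the bed top (18 in front of bar_home); axes as the press. Rails 82 long from here, 8 high, 9 thick, straight, 33 apart inside: 1.5 mm of play each side of the bar.
- stop: Back stop on the bed behind the ram: a dark clamp block (origin at bed height, middle of its front face, 88 behind bar_home; axes as the press) with a steel finger, 28 wide, 14 high, clamped at a setting that differs each time: the finger's face stands 12 to 24 in front of the block, not measured, to be felt. It stands fast; keep the bar's push on it under 25 N.
- wheel (a joint): Turn of the flywheel, rad: 0 with the crank grip straight up and the ram at the top; grows turning forwards (grip goes over to the robot's side, down, back along the bottom, up at the rear); one revolution is 6.283; no end stop. Steel disc 170 across, 3.4 kg, on the press's right side, outer face at press y -78. Stays where it is left (bearing drag 0.2 N m).
- crank_grip: Black round crank grip on the flywheel, 22 diameter, axis along the press's y, turning freely on its pin (so its own x, z axes mean nothing). Origin on its axis, the place to hold it: 62 out from the wheel's face, 35 from its free end. Drag there 3 to 5 N, up to 20 N while the stud goes in (wheel at 2.2 to 3.0 rad). Hold it lightly: under 90 N in all, the two fingers' forces added up.
- press_shaft (a point): Point on the flywheel's axis, 190 above the bench and 140 to the right (-y) of the press's origin: the centre of the circle, radius 60, in the press's x-z plane, that the origin of crank_grip travels. Axes as the press.
- bar: Copper flat bar with the stud: 140 long (x), 30 wide (y), 6 thick, about 0.23 kg, lying flat on the wooden rest, underside 30 above the bench. Origin at the centre of its underside. The stud stands in its +x end, 54 from the centre, 16 from the end. Hold it across its width near the other end, about 48 from the centre, firmly lest it droops, to keep clear of the press head.
- rest: Wooden rest board, fixed, 110 x 240 (x, y), top 30 above the bench; origin at the centre of its underside. Both bars lie across it along x, their tails sticking out over its -x edge by about 50.
- stud (a joint): How far the stud has been pressed in, m: 0 = its head stands 4 mm above the bar, 0.004 = head flat on the bar. It is tight and needs about 130 N, more than the fingers should give: that is the ram's work.
- stud_top (a point): Top of the stud's round brass head, 16 diameter, 6 high: 16 above the bar's underside before pressing, 12 when home.
- punch_face (a point): Centre of the flat lower face, 26 diameter, of the ram's punch: 91 above the bench (31 above the bed) at the top of the stroke, 20 lower at the bottom.
- spare: Copper bar of the same size with no stud, only an empty hole. Leave it.
- mallet: Hammer lying on the bench, 270 long. Leave it.
- tape: Roll of clear tape, 100 across, 48 high. Leave it.
- tin: Open steel tin of spare studs, 95 x 75, 30 high. Leave it.
- punch: Chasing punch, a steel rod 120 long and 11 thick, lying on the bench. Leave it.
- jar: Jar with a steel lid, 72 across, 100 high. Leave it.
Things that resemble listed ones, but are neither listed nor needed, are in the scene too. Several things have the shape of the bar; the one meant has the colours described above.

How it is judged:
By the outcome, as a careful person would: the job done as asked, in the order asked, and still so for the second after the job is handed in, with the robot touching nothing.
It also fails if it takes over 72 s, if anything falls off the work surface, if the arm or the gripper's body presses on something with over 40 N, if the wrist force passes 120 N, or if a joint passes its speed limit or range.

## Working session

There is one attempt and no reset: what is moved stays moved. The work goes in short steps, Python scripts to look and compute and a shell command to move; the robot and the scene stay as the last step left them, time stands still between calls to the robot, and variables do not carry over. Pictures are saved under pics/ and viewed, at most 10 in all, crops included, and the job is handed in when it is done.

```bash
mkdir -p pics
cat > h.py <<'E'
import numpy as np, cv2
from bench import ctrl
from scipy.spatial.transform import Rotation as R
def px(info,d,u,v):
    K=np.array(info["intrinsics"]);z=d if np.isscalar(d) else d[int(v),int(u)]
    c=np.array([(u-K[0,2])/K[0,0]*z,(v-K[1,2])/K[1,1]*z,z])
    return np.array(info["R"]).T@(c-np.array(info["t"]))
def ray(info,u,v,h):
    a=px(info,0.0,u,v);b=px(info,1.0,u,v);s=(h-a[2])/(b[2]-a[2]);return a+s*(b-a)
def snap(name,f):
    info=ctrl.camera_info(name);im,d=ctrl.get_image(name);cv2.imwrite(f"pics/{f}.png",im);np.savez(f"pics/{f}.npz",d=d,K=info["intrinsics"],R=info["R"],t=info["t"]);return info,im,d
def load(f):
    z=np.load(f"pics/{f}.npz");return dict(intrinsics=z["K"],R=z["R"],t=z["t"]),cv2.imread(f"pics/{f}.png"),z["d"]
def rows(p,rv):
    "shift in current tool axes and turn deg to reach p, rv"
    s=ctrl.get_state();a=R.from_rotvec(s["tool_rot"])
    print("shift mm",np.round(a.inv().apply(np.array(p)-s["position"])*1e3,1),"turn deg",np.round(np.degrees((a.inv()*R.from_rotvec(rv)).as_rotvec()),2))
E
python3 - <<'E'
from h import *
snap("scene","s0");snap("top","t0")
s=ctrl.get_state();print({k:np.round(v,3) for k,v in s.items()})
print(R.from_rotvec(s["tool_rot"]).as_matrix().round(3))
E
```

```text
{'time': np.float64(0.1), 'joint_positions': array([ 1.26 ,  0.322, -0.07 ,  1.452,  0.023,  1.371, -0.057]), 'qd': array([ 0.001, -0.002, -0.001, -0.003,  0.002,  0.002,  0.   ]), 'joint_torque': array([-1.0000e-03, -4.9257e+01, -4.0600e-01, -3.1340e+01, -6.4000e-02,
        3.9000e-02,  0.0000e+00]), 'position': array([ 0.207, -0.616,  0.222]), 'tool_rot': array([-3.099e+00, -5.080e-01,  1.000e-03]), 'ft_force': array([ 0.872, -0.402,  0.077]), 'torque': array([ 0.048, -0.024, -0.02 ]), 'grip_force': np.float64(0.0), 'grip_width': np.float64(0.996)}
[[ 0.948  0.319 -0.001]
 [ 0.319 -0.948  0.002]
 [-0.    -0.002 -1.   ]]
```

View pics/t0.png

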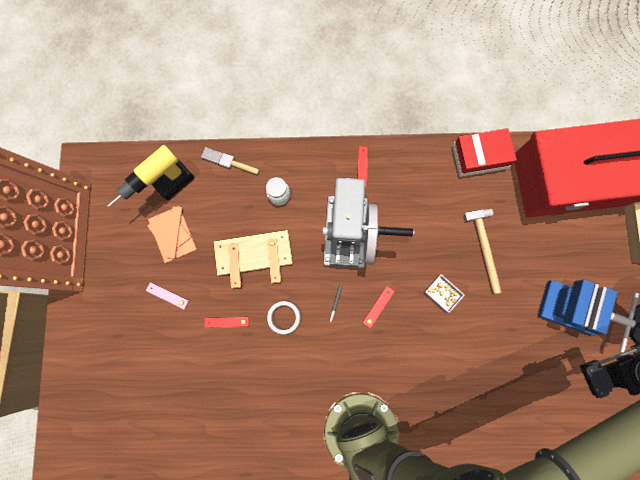

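View pics/s0.png

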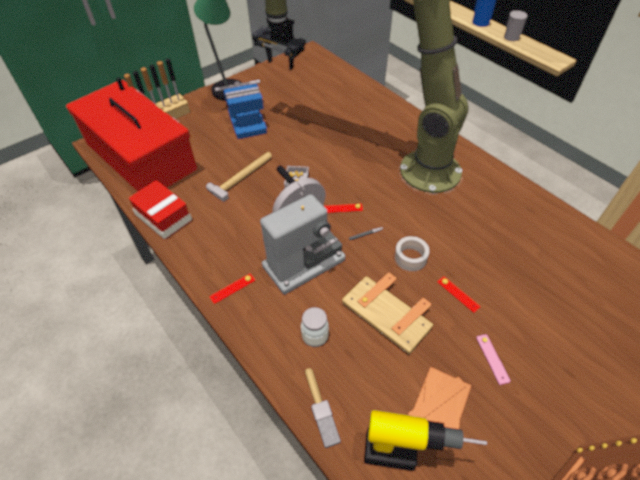

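Top view: the press is at about (348,225), the crank grip at (398,232) and the rest at (253,253). Things that could be taken for the bar: copper bars at (235,265) and (274,260), red bars at (227,322), (378,306) and (363,162), a pink bar at (166,295), and copper sheets at (172,233). Only the two on the rest are copper bars, so I'll check which one carries the stud in a close crop.

Run:
```python
from h import *
i,im,d=load("t0")
a=cv2.resize(im[222:302,205:300],None,fx=6,fy=6,interpolation=cv2.INTER_CUBIC)[:480,:400+170]
b=cv2.resize(im[170:275,315:420],None,fx=5,fy=5,interpolation=cv2.INTER_CUBIC)
si,sm,sd=load("s0")
c=np.zeros((600,800,3),np.uint8)
a=cv2.resize(im[222:302,205:300],(475,400),interpolation=cv2.INTER_CUBIC); c[:400,:475]=a
b=cv2.resize(im[170:275,318:380],(310,525),interpolation=cv2.INTER_CUBIC); c[:525,480:790]=b
e=cv2.resize(sm[265:335,345:440],(271,200),interpolation=cv2.INTER_CUBIC); c[400:600,:271]=e
cv2.imwrite("pics/c1.png",c)
for u,v in [(235,245),(235,284),(274,240),(274,280),(217,245),(290,240),(253,265),(348,185),(348,220),(398,232),(410,232),(372,225),(330,300)]: print(u,v,px(i,d,u,v).round(4))
print(i["intrinsics"],np.round(i["R"],3),i["t"])
```

```text
235 245 [0.5764 0.3831 0.0331]
235 284 [0.4524 0.3817 0.0297]
274 240 [0.5904 0.2585 0.0317]
274 280 [0.4623 0.258  0.0344]
217 245 [0.5787 0.4424 0.0266]
290 240 [0.5942 0.2096 0.0049]
253 265 [0.5111 0.3248 0.0334]
348 185 [0.7032 0.0274 0.2429]
348 220 [0.6028 0.0303 0.2479]
398 232 [ 0.5642 -0.1017  0.2612]
410 232 [ 0.5625 -0.1328  0.2663]
372 225 [ 0.5812 -0.0314  0.2778]
330 300 [ 0.3987  0.0834 -0.0027]
[[456.03138174   0.         319.85539743]
 [  0.         456.03138174 239.71555347]
 [  0.           0.           1.        ]] [[-0.016 -1.    -0.022]
 [-0.984  0.02  -0.175]
 [ 0.176  0.019 -0.984]] [0.12212565 0.58248753 1.37954644]
```

View pics/c1.png

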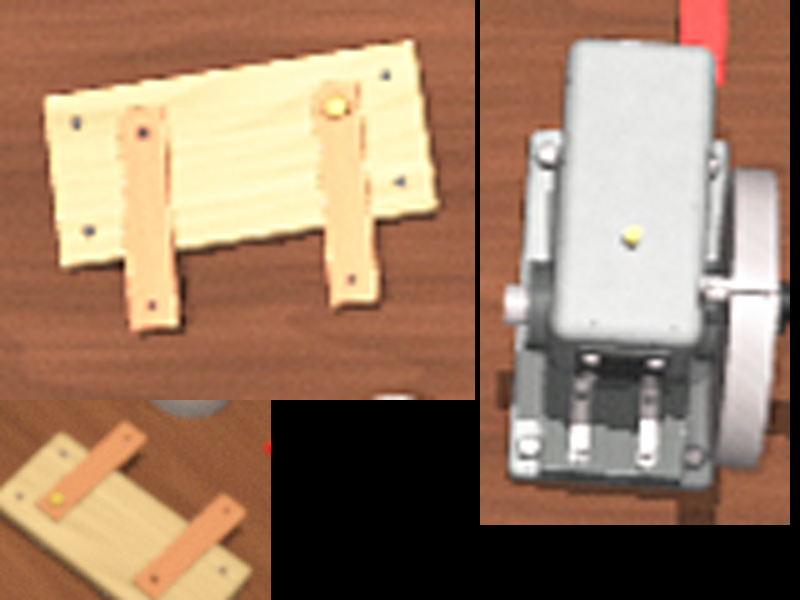

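The crop settles it. The brass stud head is at crop (336,107), which is top pixel (272,243), so the bar near (274,260) is the one wanted and the one at (235,265) is the spare. Next I'll raise the arm and look with the wrist camera.

```bash
python3 - <<'E'
from h import *
i=ctrl.camera_info("wrist");s=ctrl.get_state();a=R.from_rotvec(s["tool_rot"]).as_matrix()
c=-np.array(i["R"]).T@i["t"]
print("cam in tool",a.T@(c-s["position"]));print((np.array(i["R"])@a).round(3),i["intrinsics"])
i,im,d=load("t0")
st=ray(i,272.2,243.4,.046);ho=ray(i,275.2,277.8,.036);print(st,ho,np.degrees(np.arctan2(*(st-ho)[1::-1])))
E
python3 -m handwheel '[[0.087,0,0,-0.06,0,0,0],[0.087,0.02,-0.02,-0.05,0,0,0],[0.087,0.05,-0.02,-0.04,0,0,0],[0.087,0.05,-0.03,0,0,0,0],[0.087,0.05,-0.03,0,0,0,0],[0.087,0.05,-0.03,0,0,0,0],[0.087,0.05,-0.03,0,0,0,0],[0.087,0.03,-0.05,0,0,0,0],[0.087,0.03,-0.05,0,0,0,0],[0.087,0.03,-0.05,0,0,0,0],[0.087,0.0,-0.06,0,0,0,0],[0.087,0.0,-0.06,0,0,0,0]]'
```

```text
cam in tool [ 0.07519405  0.00025436 -0.16078925]
[[ 0.     1.    -0.   ]
 [-0.962 -0.    -0.273]
 [-0.273  0.     0.962]] [[337.84075877   0.         317.1162317 ]
 [  0.         337.84075877 240.76691277]
 [  0.           0.           1.        ]]
[0.57701535 0.26244632 0.046     ] [0.46901584 0.25401754 0.036     ] 4.462583846243522
time: 1.6
position: [0.4079, -0.0939, 0.3693]
tool_rot: [-3.1, -0.509, 0.001]
ft_force: [0.9, 1.2, 0.7]
grip_width: 0.998
grip_force: 0.0
```

```bash
python3 -m handwheel '[[0.087,0.047,-0.023,-0.017,0,0,0],[0.087,0.047,-0.023,-0.017,0,0,0],[0.087,0.047,-0.023,-0.017,0,0,0],[0.087,0,0,0,0,0,7],[0.087,0,0,0,0,0,7],[0.087,0,0,0,0,0,0]]'
python3 - <<'E'
from h import *
i,im,d=snap("wrist","w1")
E
```

```text
time: 2.35
position: [0.5201, 0.0144, 0.4203]
tool_rot: [-3.139, -0.129, 0.002]
ft_force: [-0.2, -0.7, -0.1]
grip_width: 0.997
grip_force: 0.0
```

View pics/w1.png

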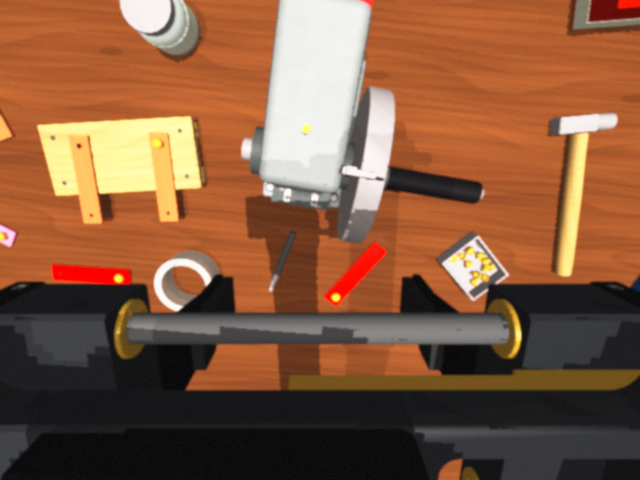

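The wrist view shows the press head with its pointer tip (yellow, 306,128), the grip at about (432,184), the studded bar at (165,178) with its stud at (158,143), and the spare at (86,180). Next I'll measure the press from the depth data.

```bash
cat >> h.py <<'E'
def cloud(i,d):
    K=np.array(i["intrinsics"]);v,u=np.mgrid[:480,:640]
    c=np.stack([(u-K[0,2])/K[0,0]*d,(v-K[1,2])/K[1,1]*d,d],-1)
    P=(c-np.array(i["t"]))@np.array(i["R"]);P[d<=0]=np.nan;return P
E
python3 - <<'E'
from h import *
for f in ("t0","w1"):
    i,im,d=load(f);P=cloud(i,d);x,y,z=P[...,0],P[...,1],P[...,2]
    m=(abs(x-.62)<.15)&(abs(y-.03)<.1)
    m&=(z>.238)&(z<.256)&(y>-.015)
    q=P[m];print(f,m.sum(),np.median(q[:,2]),"rect",cv2.minAreaRect((q[:,:2]*1e3).astype(np.float32)))
    # left/right edge lines of the head top: per x slab min and max y
    L=[]
    for xs in np.arange(q[:,0].min()+.01,q[:,0].max()-.01,.008):
        s=q[abs(q[:,0]-xs)<.004]
        if len(s)>5:L.append((xs,s[:,1].min(),s[:,1].max()))
    L=np.array(L);pl=np.polyfit(L[:,0],L[:,1],1),np.polyfit(L[:,0],L[:,2],1)
    print(np.degrees(np.arctan([p[0] for p in pl])),pl,q[:,0].min(),q[:,0].max())
    m=(z>.1)&(abs(x-.56)<.1)&(y<-.07)&(y>-.16);q=P[m]
    if len(q):
        print("grip",len(q),np.round([[a,*np.median(q[abs(q[:,1]-a)<.004],0)] for a in np.arange(-.15,-.07,.01)],4))
E
```

```text
t0 1771 0.24613965723468934 rect ((638.0523071289062, 28.492977142333984), (89.2867202758789, 173.15708923339844), 88.79957580566406)
[-3.35675419 -4.44092134] (array([-0.05865354,  0.02642019]), array([-0.07766429,  0.11880815])) 0.5510614703947526 0.7243117237374667
grip 216 [[-0.15       nan     nan     nan]
 [-0.14    0.5648 -0.1388  0.2595]
 [-0.13    0.5655 -0.1297  0.2596]
 [-0.12    0.5651 -0.1201  0.2602]
 [-0.11    0.5654 -0.11    0.259 ]
 [-0.1     0.5658 -0.0996  0.2592]
 [-0.09    0.5683 -0.0889  0.2592]
 [-0.08    0.5674 -0.081   0.261 ]]
w1 16161 0.24435152734751986 rect ((613.607666015625, 30.191089630126953), (90.33503723144531, 210.8913116455078), 89.99710083007812)
[-3.69489268 -1.37820465] (array([-0.06457759,  0.02922508]), array([-0.02405885,  0.08421139])) 0.5081596781212029 0.7190512295874948
grip 1653 [[-0.15       nan     nan     nan]
 [-0.14    0.5652 -0.1378  0.2573]
 [-0.13    0.5647 -0.1301  0.2576]
 [-0.12    0.5655 -0.1203  0.2577]
 [-0.11    0.5664 -0.1099  0.2579]
 [-0.1     0.5672 -0.1     0.2577]
 [-0.09    0.5682 -0.09    0.2577]
 [-0.08    0.5688 -0.08    0.2576]]
  return _methods._mean(a, axis=axis, dtype=dtype,
  ret = um.true_divide(
```

```bash
python3 -m handwheel '[[0.087,-0.05,0,0,0,0,0],[0.087,-0.05,-0.01,0.04,0,0,4],[0.087,0,0,0.06,0,0,4.2],[0.087,0,0,0.06,0,0,0],[0.087,0,0,0,0,0,0]]'
python3 - <<'E'
from h import *
i,im,d=snap("wrist","w2")
cv2.imwrite("pics/w2c.png",cv2.resize(im[:330,180:540],None,fx=1.8,fy=1.8,interpolation=cv2.INTER_CUBIC))
s=ctrl.get_state();print(np.degrees(np.arctan2(*R.from_rotvec(s["tool_rot"]).as_matrix()[1::-1,0])))
E
```

```text
time: 3.02
position: [0.4175, 0.0157, 0.258]
tool_rot: [3.14, -0.097, -0.015]
ft_force: [0.5, 0.1, 0.5]
grip_width: 0.997
grip_force: 0.0
-3.5289119340939847
```

View pics/w2c.png

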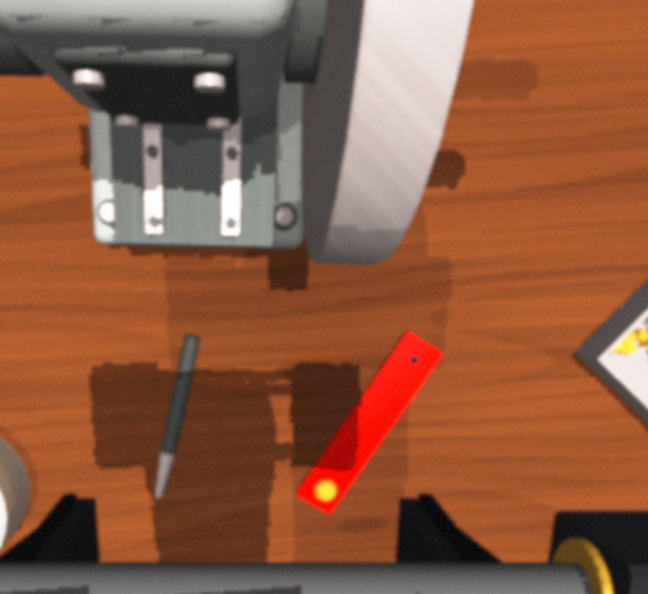

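The rails show clearly: left rail at crop x 144–162, right rail at 222–240, front ends at y≈236 and visible back to y≈124. Now I'll turn these into world positions.

Run:
```python
from h import *
i,im,d=load("w2")
f=lambda cx,cy,h:ray(i,180+(cx+.5)/1.8-.5,(cy+.5)/1.8-.5,h)
A={k:f(*k,.068) for k in [(153,235),(231,237),(152,124),(232,124),(144,180),(162,180),(222,180),(240,180)]}
for k,v in A.items():print(k,v.round(4))
v=list(A.values());m0=(v[0]+v[1])/2;m1=(v[2]+v[3])/2
print("mouth",m0,"yaw",np.degrees(np.arctan2(*(m1-m0)[1::-1])),[np.degrees(np.arctan2(*(b-a)[1::-1])) for a,b in((v[0],v[2]),(v[1],v[3]))])
print("inside gap",np.linalg.norm(v[5]-v[6]),"centres",np.linalg.norm(v[0]-v[1]))
P=cloud(i,d)
for cx,cy in [(153,200),(231,200),(190,180),(190,240)]:print(cx,cy,P[int(cy/1.8),int(180+cx/1.8)].round(4))
# refine rails by brightness/height in depth rows
for r in range(95,131,6):
    z=P[r,220:330,2];y=P[r,220:330,1];k=(z>.062);print(r,np.round(P[r,265,0],4),np.round(y[k],4)[[0,-1]] if k.any() else None,k.sum(),end=' | ')
# gray-profile edges
g=cv2.cvtColor(im,6).astype(int);print();print(g[110,250:325])
```

```text
(153, 235) [0.508  0.0616 0.068 ]
(231, 237) [0.5043 0.0191 0.068 ]
(152, 124) [0.5628 0.0564 0.068 ]
(232, 124) [0.5603 0.0147 0.068 ]
(144, 180) [0.5361 0.0635 0.068 ]
(162, 180) [0.5355 0.0539 0.068 ]
(222, 180) [0.5335 0.0219 0.068 ]
(240, 180) [0.5329 0.0123 0.068 ]
mouth [0.50613344 0.04037304 0.068     ] yaw -4.988594734934458 [np.float64(-5.48960444450765), np.float64(-4.496687938297706)]
inside gap 0.03206916526314231 centres 0.04270431487603868
153 200 [0.5258 0.0597 0.0671]
231 200 [0.5233 0.0179 0.0663]
190 180 [0.5355 0.0401 0.0583]
190 240 [0.5045 0.0429 0.058 ]
95 0.5403 [0.0612 0.0121] 19 | 101 0.5348 [0.0626 0.0125] 20 | 107 0.5295 [0.0632 0.0128] 20 | 113 0.524 [0.0639 0.0132] 20 | 119 0.5183 [0.0644 0.0145] 19 | 125 0.5129 [0.0651 0.0149] 19 | 
[139 141 144 144 147 147 147 142 146 181 235 251 253 253 253 253 253 253
 252 242 187 138 135 142 143 145 144 150 148 151 147 148 147 143 143 144
 146 147 149 148 149 150 148 147 148 148 149 149 147 144 142 147 174 230
 251 254 254 254 254 254 254 254 250 228 178 154 152 152 153 150 150 150
 148 150 153]
```

Run:
```python
from h import *
i,im,d=load("w2");g=cv2.cvtColor(im,6).astype(float)
E=[]
for r in range(106,130,2):
    row=g[r,250:325];e=[]
    for a,b,s in((255,265,1),(265,276,-1),(298,308,1),(308,320,-1)):
        seg=g[r,a:b+1];hi=245;lo=150;c=(hi+lo)/2
        k=[j for j in range(len(seg)-1) if (seg[j]-c)*(seg[j+1]-c)<0]
        e.append(a+k[0]+(c-seg[k[0]])/(seg[k[0]+1]-seg[k[0]]) if len(k)==1 else np.nan)
    E.append([ray(i,u,r,.068)[:2] for u in e])
E=np.array(E)
for k in range(4):
    q=E[:,k];q=q[~np.isnan(q[:,0])];p=np.polyfit(q[:,0]-.506,q[:,1],1);print(len(q),p,np.degrees(np.arctan(p[0])))
i,im,d=load("w1");P=cloud(i,d);x,y,z=np.moveaxis(P,-1,0)
m=(z>.235)&(abs(x-.56)<.1)&(y<-.07)&(y>-.16);q=P[m]
p=np.polyfit(q[:,1],q[:,0],1);print("grip yaw",-np.degrees(np.arctan(p[0])),"x at -0.107",np.polyval(p,-.107),"end y",q[:,1].min())
```

```text
10 [-0.09464641  0.0667582 ] -5.40673365872311
10 [-0.09056794  0.05655639] -5.175041797963814
10 [-0.09996889  0.02495677] -5.708828306381339
10 [-0.08412853  0.01397918] -4.808886003133072
grip yaw -4.4406958820449 x at -0.107 0.5665683393865936 end y -0.14337063173703046
```

```bash
python3 -m handwheel '[[0.087,0,-0.06,0,0,0,0],[0.087,0,-0.06,0,0,0,-4],[0.087,-0.003,-0.06,0,0,0,-4],[0.087,0,-0.06,0,0,0,0],[0.087,0,0,0,0,0,0]]'
python3 - <<'E'
from h import *
i,im,d=snap("wrist","w3")
cv2.imwrite("pics/w3c.png",cv2.resize(im[:300,190:500],None,fx=2,fy=2,interpolation=cv2.INTER_CUBIC))
s=ctrl.get_state();print(np.degrees(np.arctan2(*R.from_rotvec(s["tool_rot"]).as_matrix()[1::-1,0])))
E
```

```text
time: 3.7
position: [0.4212, 0.2624, 0.2665]
tool_rot: [-3.132, -0.137, -0.007]
ft_force: [-0.4, -0.2, 0.5]
grip_width: 1.002
grip_force: 0.0
4.734259104612825
```

View pics/w3c.png

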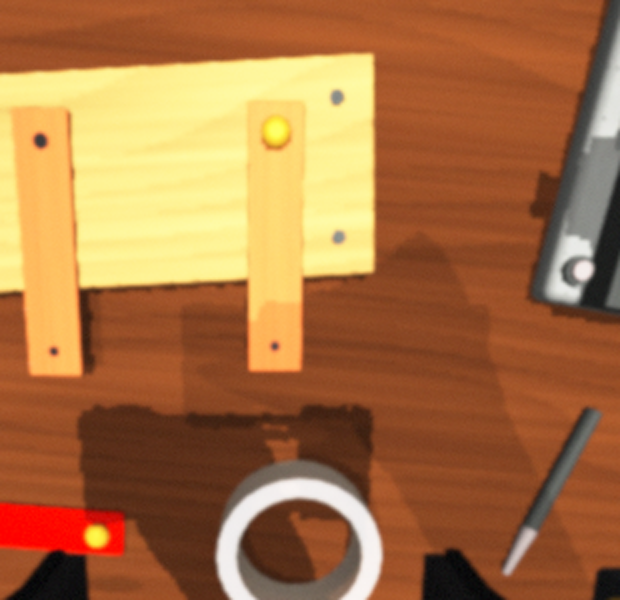

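The studded bar is isolated here: stud at crop (276,130), front corners (249,101) and (304,101), tail corners (248,371) and (302,371). The tape roll is well clear of the tail.

Run:
```python
from h import *
i,im,d=load("w3")
f=lambda cx,cy,h:ray(i,190+(cx+.5)/2-.5,(cy+.5)/2-.5,h)
a,b,c,e=[f(*k,.036) for k in((248,371),(302,371),(249,101),(304,101))]
t=(a+b)/2;n=(c+e)/2;u=(n-t)/np.linalg.norm(n-t);yaw=np.arctan2(u[1],u[0])
print("len",np.linalg.norm(n-t),"wid",np.linalg.norm(a-b),np.linalg.norm(c-e),"yaw",np.degrees(yaw),"stud-tail",f(276,130,.046)-t)
cen=(t+n)/2;gp=cen-.048*u;print("cen",cen,"grasp",gp, "z",cloud(i,d)[[130,100],[327,327]])
gp[2]=.033-.019
Rt=np.column_stack([u,[u[1],-u[0],0],[0,0,-1]])
rows(gp,R.from_matrix(Rt).as_rotvec())
```

```text
len 0.1393431445690212 wid 0.031054467117722816 0.02859253152849929 yaw 5.145202225161629 stud-tail [0.1230174  0.01148379 0.01      ]
cen [0.52327661 0.26108296 0.036     ] grasp [0.47547002 0.25677832 0.036     ] z [[0.51407604 0.26085347 0.03536626]
 [0.54469052 0.26378766 0.03584956]]
shift mm [ 51.8   7.5 252. ] turn deg [-0.2  -0.25 -0.41]
```

```bash
python3 -m handwheel '[[0.06,0.052,0.0075,0,0,0,-0.4],[0.06,0,0,0.06,0,0,0],[0.06,0,0,0.06,0,0,0],[0.06,0,0,0.06,0,0,0],[0.06,0,0,0.04,0,0,0],[0.06,0,0,0,0,0,0],[0.06,0,0,0,0,0,0]]'
python3 - <<'E'
from h import *
u=np.array([np.cos(.0898),np.sin(.0898),0]);Rt=np.column_stack([u,[u[1],-u[0],0],[0,0,-1]])
rows([.4755,.2568,.014],R.from_matrix(Rt).as_rotvec())
E
```

```text
time: 4.62
position: [0.476, 0.2522, 0.0446]
tool_rot: [-3.138, -0.129, -0.006]
ft_force: [-0.2, 0.8, -0.1]
grip_width: 0.692
grip_force: 0.0
shift mm [-0.2 -4.6 30.6] turn deg [-0.04 -0.2  -0.45]
```

```bash
python3 -m handwheel '[[0.06,0,-0.0046,0,0,0,-0.4],[0.06,0,0,0.0305,0,0,0],[0.06,0,0,0,0,0,0]]'
python3 - <<'E'
from h import *
u=np.array([np.cos(.0898),np.sin(.0898),0]);Rt=np.column_stack([u,[u[1],-u[0],0],[0,0,-1]])
rows([.4755,.2568,.014],R.from_matrix(Rt).as_rotvec())
E
```

```text
time: 5.0
position: [0.4725, 0.2563, 0.0116]
tool_rot: [3.137, 0.143, -0.002]
ft_force: [0.1, -0.1, -0.0]
grip_width: 0.685
grip_force: 0.0
shift mm [ 3.  -0.2 -2.4] turn deg [0.05 0.08 0.08]
```

```bash
for k in 1 2; do python3 -m handwheel '[[0.06,0,0,0,0,0,0]]' | sed -n 1,3p; done
```

```text
time: 5.12
position: [0.4738, 0.2574, 0.0132]
tool_rot: [-3.138, -0.143, -0.003]
time: 5.25
position: [0.4739, 0.2573, 0.0131]
tool_rot: [-3.138, -0.143, -0.003]
```

```bash
python3 -m handwheel '[[0,0.0015,-0.0005,0,0,0,0],[0,0,0,0,0,0,0],[0,0,0,0,0,0,0],[0,0,0,0,0,0,0],[0,0,0,0,0,0,0]]' 55
python3 -m handwheel '[[0,0,0,-0.02,0,0,0],[0,0,0,-0.05,0,0,0],[0,0,0,-0.05,0,0,0],[0,0,0,0,0,0,0],[0,0,0,0,0,0,0]]'
```

```text
time: 5.88
position: [0.4744, 0.2573, 0.0117]
tool_rot: [3.138, 0.143, -0.0]
ft_force: [-0.8, -0.6, 0.2]
grip_width: 0.328
grip_force: 55.0
time: 6.5
position: [0.4739, 0.2567, 0.1314]
tool_rot: [3.137, 0.143, -0.001]
ft_force: [-0.5, -0.7, -3.0]
grip_width: 0.33
grip_force: 55.0
```

```bash
python3 -m handwheel '[[0,-0.0235,0,0,0,0,5.1],[0,0,0,0.05,0,0,5.1],[0,0,0.04,0,0,0,0],[0,0,0.05,0,0,0,0],[0,0,0.05,0,0,0,0],[0,0,0.04,0,0,0,0],[0,0,0.033,0,0,0,0],[0,0,0,0,0,0,0],[0,0,0,0,0,0,0]]'
cat >> h.py <<'E'
def at(s,z,lat=0,yaw=-5.0,M=(.506,.0406)):
    "target TCP at s m along the press x from mouth, lat to left"
    y=np.radians(yaw);u=np.array([np.cos(y),np.sin(y),0]);Rt=np.column_stack([u,[u[1],-u[0],0],[0,0,-1]])
    p=np.array([*M,0])+s*u+lat*np.array([-u[1],u[0],0]);p[2]=z;rows(p,R.from_matrix(Rt).as_rotvec())
E
python3 - <<'E'
from h import *
at(-.074,.060)
i,im,d=snap("wrist","w4")
cv2.imwrite("pics/w4c.png",cv2.resize(im[:330,170:470],None,fx=1.8,fy=1.8,interpolation=cv2.INTER_CUBIC))
E
```

```text
time: 7.62
position: [0.4316, 0.0437, 0.0809]
tool_rot: [-3.138, 0.136, 0.003]
ft_force: [-0.1, -0.3, -1.9]
grip_width: 0.331
grip_force: 55.0
shift mm [ 0.5 -3.4 20.9] turn deg [-0.04  0.11  0.03]
```

View pics/w4c.png

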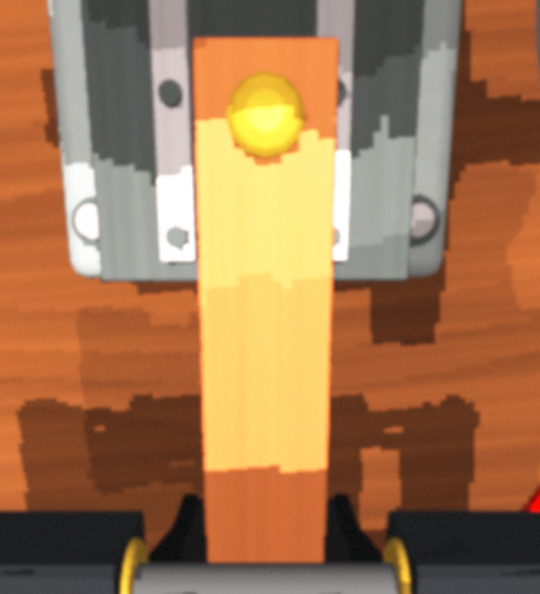

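Run:
```python
from h import *
i,im,d=load("w4")
f=lambda cx,cy,h:ray(i,170+(cx+.5)/1.8-.5,(cy+.5)/1.8-.5,h)
y=np.radians(-5);n=np.array([-np.sin(y),np.cos(y)]);u=np.array([np.cos(y),np.sin(y)]);M=np.array([.506,.0406])
zb=cloud(i,d)[100,316];print("bar z",zb)
for nm,k,h in [("railL",(160,250),.068),("railR",(348,250),.068),("railL2",(150,40),.068),("railR2",(353,90),.068),("railL3",(154,90),.068),("barLf",(194,45),.105),("barRf",(339,45),.105),("barLt",(204,500),.105),("barRt",(327,500),.105)]:
    p=f(*k,h)[:2];print(nm,"along",round(float((p-M)@u)*1e3,1),"lat",round(float((p-M)@n)*1e3,1))
s=ctrl.get_state();print("tcp lat",(s["position"][:2]-M)@n*1e3)
```

```text
bar z [0.5232837  0.0360775  0.10143006]
railL along 3.8 lat 25.3
railR along 3.9 lat -26.0
railL2 along 54.2 lat 25.5
railR2 along 43.0 lat -25.8
railL3 along 43.0 lat 25.0
barLf along 42.0 lat 10.6
barRf along 42.0 lat -18.0
barLt along -54.4 lat 11.3
barRt along -54.4 lat -18.4
tcp lat -2.899008017471718
```

The bar is straight with the rails and about 3.4 mm too far right, in line with the pose reading. I'll correct that and lower it.

```bash
python3 -m handwheel '[[0,0,-0.0034,0.01,0,0,0],[0,0,0,0.01,0,0,0],[0,0,0,0,0,0,0],[0,0,0,0,0,0,0]]'
python3 - <<'E'
from h import *
at(-.074,.042,-.0003)
i,im,d=snap("wrist","w5")
P=cloud(i,d)
y=np.radians(-5);n=np.array([-np.sin(y),np.cos(y)]);u=np.array([np.cos(y),np.sin(y)]);M=np.array([.506,.0406])
# enlarge only
cv2.imwrite("pics/w5c.png",cv2.resize(im[:200,220:400],None,fx=3,fy=3,interpolation=cv2.INTER_CUBIC))
E
```

```text
time: 8.18
position: [0.4328, 0.0467, 0.0616]
tool_rot: [-3.138, 0.136, 0.001]
ft_force: [-0.0, -0.6, -3.2]
grip_width: 0.329
grip_force: 55.0
shift mm [-0.5  0.  19.6] turn deg [-0.02  0.02  0.04]
```

View pics/w5c.png

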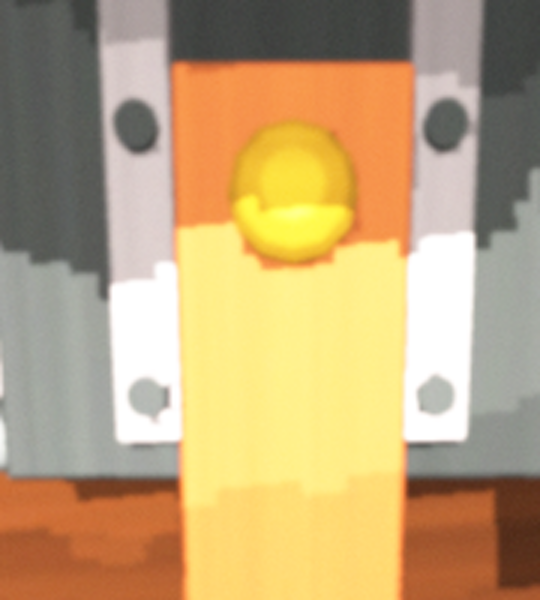

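The bar now sits symmetrically between the rails (left rail x 112–180, right rail 406–472 at crop y≈350). I'll lower it, watching the force.

```bash
python3 -m handwheel '[[0,0,0,0.008,0,0,0],[0,0,0,0.006,0,0,0],[0,0,0,0,0,0,0],[0,0,0,0,0,0,0]]'
python3 -m handwheel '[[0,0,0,0.003,0,0,0],[0,0,0,0,0,0,0],[0,0,0,0,0,0,0]]'
python3 -m handwheel '[[0,0,0,0.002,0,0,0],[0,0,0,0,0,0,0],[0,0,0,0,0,0,0]]'
```

```text
time: 8.72
position: [0.4328, 0.0465, 0.0477]
tool_rot: [-3.139, 0.137, 0.0]
ft_force: [0.0, 1.0, -2.9]
grip_width: 0.332
grip_force: 55.0
time: 9.1
position: [0.4328, 0.0465, 0.0447]
tool_rot: [3.139, -0.137, 0.0]
ft_force: [0.4, 0.1, -1.9]
grip_width: 0.335
grip_force: 55.0
time: 9.48
position: [0.433, 0.0464, 0.0428]
tool_rot: [3.139, -0.137, 0.0]
ft_force: [1.4, 0.2, -2.2]
grip_width: 0.33
grip_force: 55.0
```

```bash
python3 -m handwheel '[[0,0,0,0.001,0,0,0],[0,0,0,0,0,0,0],[0,0,0,0,0,0,0]]'
python3 -m handwheel '[[0,0,0,0.001,0,0,0],[0,0,0,0,0,0,0],[0,0,0,0,0,0,0]]'
```

```text
time: 9.85
position: [0.4329, 0.0465, 0.0418]
tool_rot: [3.139, -0.137, 0.0]
ft_force: [0.5, -1.1, -1.0]
grip_width: 0.332
grip_force: 55.0
time: 10.22
position: [0.4329, 0.0465, 0.0408]
tool_rot: [3.139, -0.137, 0.0]
ft_force: [-0.6, 0.2, 0.0]
grip_width: 0.333
grip_force: 55.0
```

```bash
python3 -m handwheel '[[0,0.006,0,0,0,0,0],[0,0.008,0,0,0,0,0],[0,0.008,0,0,0,0,0],[0,0.006,0,0,0,0,0],[0,0.003,0,0,0,0,0],[0,0,0,0,0,0,0],[0,0,0,0,0,0,0]]'
python3 - <<'E'
from h import *
at(-.031,.041,-.0003)
E
```

```text
time: 11.1
position: [0.4641, 0.0439, 0.0409]
tool_rot: [-3.139, 0.136, -0.002]
ft_force: [-2.4, 0.3, 4.2]
grip_width: 0.329
grip_force: 55.0
shift mm [11.  -0.1 -0.1] turn deg [-0.01 -0.06  0.02]
```

```bash
for k in 1 2 ; do python3 -m handwheel '[[0,0.0015,0,0,0,0,0],[0,0.0015,0,0,0,0,0],[0,0,0,0,0,0,0]]' | sed -n '2p;4p'; done
python3 -m handwheel '[[0,0.001,0,0,0,0,0],[0,0,0,0,0,0,0]]' | sed -n '2p;4p'
python3 -m handwheel '[[0,0.001,0,0,0,0,0],[0,0,0,0,0,0,0]]' | sed -n '2p;4p'
```

```text
position: [0.4658, 0.0436, 0.0406]
ft_force: [-5.4, 0.7, 6.7]
position: [0.4662, 0.0435, 0.0399]
ft_force: [-12.9, 1.3, 10.6]
position: [0.4662, 0.0435, 0.0397]
ft_force: [-15.2, 1.9, 12.1]
position: [0.4663, 0.0435, 0.0395]
ft_force: [-17.2, 1.7, 12.8]
```

The bar stopped about 3 mm short of the expected band. Before I take this as the back stop, I'll check that nothing else is touching.

Run:
```python
from h import *
s=ctrl.get_state();print(s["position"],s["ft_force"],s["torque"])
i,im,d=snap("wrist","w6");P=cloud(i,d)
c=-np.array(i["R"]).T@i["t"];print("cam",c)
h=P[(P[...,2]>.125)&(P[...,0]>.5)];print("head pts",len(h),h[:,0].min() if len(h) else None)
q=P[5:60,318];print(np.round(q[::8],4))
j,tm,td=snap("top","t6")
a=cv2.resize(im,(440,330));b=cv2.resize(tm[160:290,310:430],(360,390),interpolation=cv2.INTER_CUBIC)
o=np.zeros((390,800,3),np.uint8);o[:330,:440]=a;o[:,440:]=b;cv2.imwrite("pics/c6.png",o)
```

```text
[0.46628384 0.04347808 0.03949046] [-17.17347587   1.69277991  12.78008569] [ 0.44086667  2.6670495  -0.49726726]
cam [0.54304303 0.03692026 0.19944381]
head pts 28157 0.5000016365885768
[[nan nan nan]
 [nan nan nan]
 [nan nan nan]
 [nan nan nan]
 [nan nan nan]
 [nan nan nan]
 [nan nan nan]]
```

View pics/c6.png

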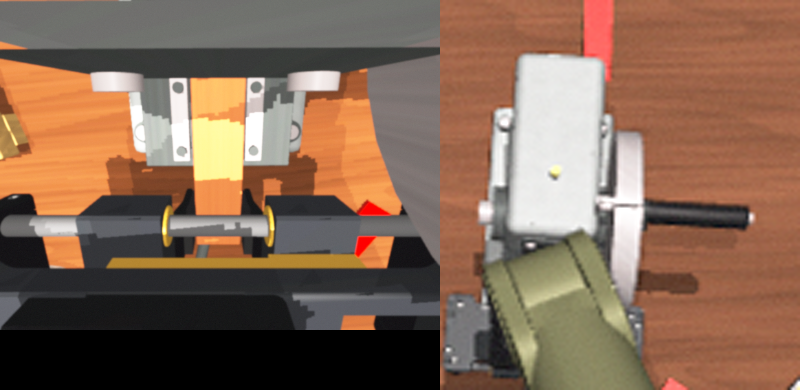

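```bash
python3 -m handwheel '[[0,-0.004,0,-0.001,0,0,0],[0,-0.003,0,-0.001,0,0,0],[0,0,0,0,0,0,0],[0,0,0,0,0,0,0]]'
python3 - <<'E'
from h import *
at(-.0398,.0415,-.0003)
s=ctrl.get_state();print(s["ft_force"],s["torque"])
i,im,d=load("t6");P=cloud(i,d);g=im.astype(int)
m=(P[...,0]>.5)&(P[...,0]<.6)&(P[...,1]>-.04)&(P[...,1]<.09)&(P[...,2]>.26)
q=P[m];print("arm pts over .26:",len(q),q.max(0),q.min(0))
k=q[:,0]>q[:,0].max()-.01;print(q[k].mean(0))
i,im,d=load("w5");M=np.array([.506,.0406]);u=np.array([.9962,-.0872])
f=lambda cx,cy,h:(ray(i,220+(cx+.5)/3-.5,(cy+.5)/3-.5,h)[:2]-M)@u*1e3
print("w5 rail front",f(145,441,.068),f(437,441,.068),"bar front top",f(290,62,.0856),"stud",f(293,160,.0956),"(tcp then -73.4)")
E
```

```text
time: 12.95
position: [0.4648, 0.0434, 0.0426]
tool_rot: [3.138, -0.137, 0.0]
ft_force: [-0.1, 0.8, -2.3]
grip_width: 0.329
grip_force: 55.0
shift mm [ 1.5 -0.5  1.1] turn deg [ 0.01 -0.01 -0.  ]
[-0.11396716  0.84696861 -2.28131762] [ 0.02636759  0.1827609  -0.07527907]
arm pts over .26: 397 [0.59895067 0.0883234  0.45099415] [ 0.50002836 -0.0399868   0.26008655]
[ 0.59397092 -0.03040791  0.27346929]
w5 rail front 1.091721360593654 1.1227676408480756 bar front top 44.38766115501166 stud 31.626171709265968 (tcp then -73.4)
```

Backed off cleanly. I'll try again with the bar lifted a touch and centred, to tell a jam from the stop.

```bash
python3 -m handwheel '[[0,0.001,-0.0005,0,0,0,0],[0,0.001,0,0,0,0,0],[0,0,0,0,0,0,0]]' | sed -n '2p;4p'
for k in 1 2 3; do python3 -m handwheel '[[0,0.001,0,0,0,0,0],[0,0,0,0,0,0,0]]' | sed -n '2p;4p';done
python3 - <<'E'
from h import *
print(ctrl.get_state()["torque"]);at(-.0398,.0415,-.0003)
E
```

```text
position: [0.4655, 0.0438, 0.0421]
ft_force: [-6.1, -0.0, -1.7]
position: [0.4657, 0.0439, 0.0419]
ft_force: [-6.5, -0.8, -1.1]
position: [0.4658, 0.0438, 0.0416]
ft_force: [-9.1, -0.1, -0.7]
position: [0.4658, 0.0438, 0.0415]
ft_force: [-11.9, -0.8, 1.9]
[ 0.21503334  1.67057506 -0.68062966]
shift mm [ 0.5 -0.  -0.1] turn deg [ 0.06  0.47 -0.07]
```

Both tries stop at the same point, but the moment puts the contact about 45 mm to the right of the tool. The gripper body (190 mm wide) must be touching the flywheel rim, so this isn't the stop. I'll back off, let go with the bar lying on the bed, tilt the gripper back about 20°, regrasp and push on.

```bash
python3 -m handwheel '[[0,-0.003,0,0,0,0,0],[0,-0.003,0,0,0,0,0],[0,0,0,0.001,0,0,0],[0,0,0,0,0,0,0]]'
python3 -m handwheel '[[0.05,0,0,0,0,0,0],[0.05,0,0,0,0,0,0],[0.05,0,0,0,0,0,0],[0.05,0,0,0,0,0,0]]'
python3 - <<'E'
from h import *
print(np.round(ctrl.get_state()["joint_positions"],3))
i,im,d=snap("top","t7")
for f in ("t0","t7"):
    i,im,d=load(f);P=cloud(i,d);x,y,z=np.moveaxis(P,-1,0)
    q=P[(z>.24)&(abs(x-.565)<.04)&(y<-.08)&(y>-.145)];print(f,len(q),q.mean(0))
E
```

```text
time: 14.58
position: [0.4646, 0.0444, 0.0421]
tool_rot: [-3.139, 0.136, -0.003]
ft_force: [0.1, 0.6, -0.9]
grip_width: 0.331
grip_force: 55.0
time: 15.08
position: [0.4639, 0.0442, 0.0418]
tool_rot: [3.139, -0.137, 0.0]
ft_force: [0.2, -0.1, 0.5]
grip_width: 0.569
grip_force: 0.0
[ 0.736  0.213 -0.947  2.066  0.212  0.96  -1.98 ]
t0 187 [ 0.56638463 -0.1105147   0.2592263 ]
t7 187 [ 0.56506743 -0.11088695  0.25927745]
```

```bash
python3 -m handwheel '[[0.05,0,0,0,0,0,0],[0.05,0,0,0,0,5,0],[0.05,0,0,0,0,5,0],[0.05,0,0,0,0,5,0],[0.05,0,0,0,0,5,0],[0.05,0,0,0,0,0,0],[0.05,0,0,0,0,0,0]]'
python3 - <<'E'
from h import *
s=ctrl.get_state();a=R.from_rotvec(s["tool_rot"]).as_matrix();print(a.round(3),s["joint_positions"].round(2));print("grasp",s["position"]-.019*a[:,2])
E
```

```text
time: 16.0
position: [0.4646, 0.0444, 0.0423]
tool_rot: [3.076, -0.134, 0.543]
ft_force: [-0.3, 0.1, -0.2]
grip_width: 0.574
grip_force: 0.0
[[ 0.936 -0.087  0.341]
 [-0.082 -0.996 -0.03 ]
 [ 0.342 -0.    -0.94 ]] [ 0.81 -0.15 -0.98  2.35 -0.06  0.54 -1.8 ]
grasp [0.45808608 0.04497772 0.06018578]
```

```bash
python3 -m handwheel '[[0.05,0.0007,0,-0.0019,0,0,0],[0.0,0,0,0,0,0,0],[0.0,0,0,0,0,0,0],[0.0,0,0,0,0,0,0],[0.0,0,0,0,0,0,0]]' 40
python3 -m handwheel '[[0,0.0028,0,0.001,0,0,0],[0,0.0028,0,0.001,0,0,0],[0,0.0019,0,0.0007,0,0,0],[0,0,0,0,0,0,0]]'
```

```text
time: 16.62
position: [0.4638, 0.0443, 0.0437]
tool_rot: [3.076, -0.134, 0.542]
ft_force: [0.8, -0.0, -1.3]
grip_width: 0.333
grip_force: 40.0
time: 17.12
position: [0.472, 0.0435, 0.0437]
tool_rot: [3.076, -0.134, 0.543]
ft_force: [-0.3, -0.4, -1.2]
grip_width: 0.338
grip_force: 40.0
```

```bash
for k in 1 2 3; do python3 -m handwheel '[[0,0.0009,0,0.00035,0,0,0],[0,0.0009,0,0.00035,0,0,0],[0,0,0,0,0,0,0]]' | sed -n '2p;4p'; done
```

```text
position: [0.472, 0.0434, 0.043]
ft_force: [-8.8, 1.3, 7.7]
position: [0.472, 0.0434, 0.0421]
ft_force: [-18.6, 2.3, 14.8]
position: [0.4723, 0.0433, 0.0412]
ft_force: [-21.5, 3.4, 17.5]
```

```bash
python3 - <<'E'
from h import *
s=ctrl.get_state();F=s["ft_force"];M=s["torque"];print(F,M,"r_y if rx=.1:",-(M[2]-.1*F[1])/F[0])
E
python3 -m handwheel '[[0,-0.0028,0,-0.001,0,0,0],[0,0,0,0,0,0,0]]'
```

```text
[-21.52984901   3.42271096  17.47429269] [0.58664684 3.24242573 0.15040665] r_y if rx=.1: -0.008911555401295073
time: 18.5
position: [0.4722, 0.0434, 0.0423]
tool_rot: [3.077, -0.133, 0.536]
ft_force: [-6.1, 1.9, 0.2]
grip_width: 0.333
grip_force: 40.0
```

The moment now points at the bar's front end (r_y ≈ -9 mm), so this is the real stop. Now I'll let go and withdraw.

```bash
python3 -m handwheel '[[0.06,-0.0008,0,-0.0003,0,0,0],[0.06,0,0,0,0,0,0],[0.06,0,0,0,0,0,0],[0.06,0,0,0,0,0,0]]'
python3 -m handwheel '[[0.06,0.008,0,-0.022,0,0,0],[0.06,0.008,0,-0.022,0,0,0],[0.06,0,0,-0.04,0,-5,0],[0.06,0,0,-0.05,0,-5,0],[0.06,-0.01,0,-0.05,0,-5,0],[0.06,0,0,-0.05,0,-5,0],[0.06,0,0,0,0,0,0],[0.06,0,0,0,0,0,0]]'
python3 - <<'E'
from h import *
i,im,d=snap("wrist","w8");im=im[:300]
cv2.imwrite("pics/w8c.png",cv2.resize(im[:,150:500],None,fx=1.8,fy=1.8,interpolation=cv2.INTER_CUBIC))
E
```

```text
time: 19.0
position: [0.474, 0.0434, 0.0439]
tool_rot: [3.076, -0.134, 0.543]
ft_force: [0.7, 0.8, -0.3]
grip_width: 0.657
grip_force: 0.0
time: 20.0
position: [0.4242, 0.0477, 0.273]
tool_rot: [-3.138, 0.137, 0.001]
ft_force: [-0.4, -0.1, -0.8]
grip_width: 0.691
grip_force: 0.0
```

View pics/w8c.png

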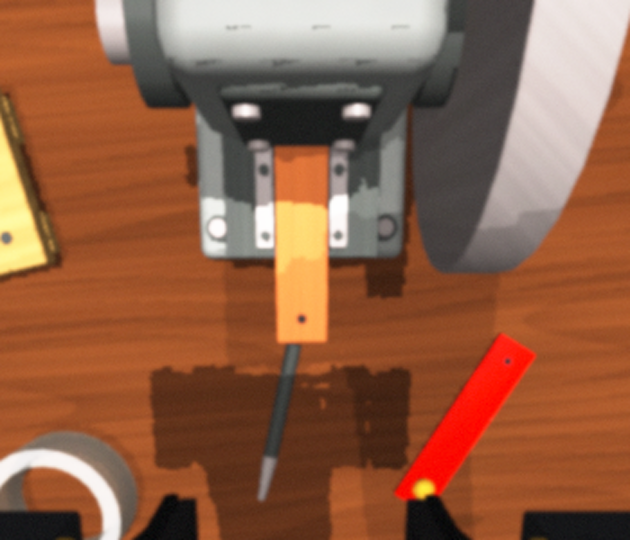

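The bar lies straight between the rails, its tail end at crop (302,342), and the press and neighbours are undisturbed. Next is the crank: lift clear, move over the grip and turn the tool a quarter turn so it closes along press x.

```bash
python3 - <<'E'
from h import *
i,im,d=load("w8");M=np.array([.506,.0406]);u=np.array([.9962,-.0872])
f=lambda cx,cy,h:(ray(i,150+(cx+.5)/1.8-.5,(cy+.5)/1.8-.5,h)[:2]-M)@u*1e3
print("tail",f(302,342,.066),"rail",f(265,248,.068))
E
python3 -m handwheel '[[0.06,0,0,-0.04,0,0,0],[0.06,0,0,-0.04,0,0,0],[0.06,0.0387,0.035,0,0,0,0],[0.06,0.0387,0.035,0,0,0,0],[0.06,0.0387,0.035,0,0,0,0],[0.06,0.0387,0.035,0,0,0,0],[0.06,0,0,0,0,0,0]]'
python3 -m handwheel '[[0.06,0,0,0,0,0,10],[0.06,0,0,0,0,0,10],[0.06,0,0,0,0,0,10],[0.06,0,0,0,0,0,10],[0.06,0,0,0,0,0,10],[0.06,0,0,0,0,0,10],[0.06,0,0,0,0,0,10],[0.06,0,0,0,0,0,10],[0.06,0,0,0,0,0,10],[0.06,0,0,0,0,0,0],[0.06,0,0,0,0,0,0]]'
cat >> h.py <<'E'
y5=np.radians(-5);UX=np.array([np.cos(y5),np.sin(y5),0]);UY=np.array([-np.sin(y5),np.cos(y5),0]);UZ=np.array([0,0,1.])
RT=np.column_stack([-UY,-UX,-UZ])
E
python3 - <<'E'
from h import *
s=ctrl.get_state();print(s["joint_positions"].round(2));rows([.5664,-.1055,.33],R.from_matrix(RT).as_rotvec())
i,im,d=snap("wrist","w9");P=cloud(i,d);x,y,z=np.moveaxis(P,-1,0)
m=(z>.22)&(abs(x-.566)<.03)&(y<-.07)&(y>-.16)&(d>.08);q=P[m];print(len(q))
if len(q):
    for a in np.arange(-.15,-.06,.01):
        k=q[abs(q[:,1]-a)<.004]
        if len(k)>8:print(round(a,3),len(k),k[:,0].min().round(4),k[:,0].max().round(4),k[:,2].max().round(4))
E
```

```text
tail -53.5814261424315 rail 0.5691882399852632
time: 20.92
position: [0.5667, -0.1096, 0.3495]
tool_rot: [-3.136, 0.145, 0.008]
ft_force: [0.2, 0.0, -0.2]
grip_width: 0.686
grip_force: 0.0
time: 22.3
position: [0.5679, -0.106, 0.3274]
tool_rot: [2.516, -1.834, -0.069]
ft_force: [-0.5, 0.5, -0.1]
grip_width: 0.689
grip_force: 0.0
[-0.01  0.18  0.18  1.43 -0.03  1.59 -2.67]
shift mm [-0.9  1.4 -2.5] turn deg [ 2.95  0.56 22.8 ]
15001
-0.15 1350 0.5361 0.5601 0.4199
-0.14 4152 0.536 0.5898 0.4212
-0.13 2450 0.536 0.596 0.4143
-0.12 952 0.5374 0.5745 0.4008
-0.11 983 0.536 0.5756 0.4225
-0.1 299 0.536 0.5765 0.418
-0.09 317 0.5561 0.596 0.3628
-0.08 280 0.5562 0.5778 0.2605
-0.07 137 0.5576 0.5783 0.2605
```

Turning that way runs joint 7 into its limit. I'll turn the other way instead, which is the same grasp. I'll also lean the gripper 25° outwards about press x, so the body and camera stay clear of the wheel while the pads still lie along the grip's axis.

```bash
python3 -m handwheel '[[0.06,0,0,-0.02,0,0,-10.5],[0.06,0,0,0,0,0,-10.5],[0.06,0,0,0,0,0,-10.5],[0.06,0,0,0,0,0,-10.5],[0.06,0,0,0,0,0,-10.5],[0.06,0,0,0,0,0,-10.5],[0.06,0,0,0,0,0,-10.5],[0.06,0,0,0,0,0,-10.5],[0.06,0,0,0,0,0,-10.5],[0.06,0,0,0,0,0,-10.5],[0.06,0,0,0,0,0,-10.5],[0.06,0,0,0,0,0,-10.5]]'
python3 -m handwheel '[[0.06,0,0,0,0,0,-10.5],[0.06,0,0,0,0,0,-10.5],[0.06,0,0,0,0,0,-10.5],[0.06,0,0,0,0,8.5,0],[0.06,0,0,0,0,8.5,0],[0.06,0,0,0,0,8,0],[0.06,0,0,0,0,0,0],[0.06,0,0,0,0,0,0]]'
cat >> h.py <<'E'
ph=np.radians(25);ZT=-UZ*np.cos(ph)+UY*np.sin(ph);RG=np.column_stack([np.cross(UX,ZT),UX,ZT])
SH=np.array([.5664,-.1055,.190])
def crank(th,C=SH,extra=0.0):
    "TCP so that the grasp point is at wheel angle th"
    g=C+.06*(-np.sin(th)*UX+np.cos(th)*UZ)+.019*ZT+extra*UZ;rows(g,R.from_matrix(RG).as_rotvec());return g
E
python3 - <<'E'
from h import *
s=ctrl.get_state();print(s["joint_positions"].round(2));crank(0,extra=.08)
i,im,d=snap("wrist","w10");P=cloud(i,d);x,y,z=np.moveaxis(P,-1,0)
q=P[(z>.235)&(z<.28)&(abs(x-.566)<.03)&(y<-.07)&(y>-.16)]
for a in np.arange(-.15,-.06,.01):
    k=q[abs(q[:,1]-a)<.004]
    if len(k)>8:print(round(a,3),len(k),k[:,0].min().round(4),k[:,0].max().round(4),k[:,2].max().round(4))
E
```

```text
time: 23.85
position: [0.5688, -0.109, 0.348]
tool_rot: [-2.777, -1.411, 0.068]
ft_force: [-0.6, -0.5, -0.7]
grip_width: 0.687
grip_force: 0.0
time: 24.85
position: [0.5691, -0.1079, 0.3481]
tool_rot: [-2.061, -1.87, -0.404]
ft_force: [-0.4, 1.2, 0.0]
grip_width: 0.691
grip_force: 0.0
[ 0.37  0.25  0.02  1.36 -0.41  1.71  0.28]
shift mm [-5.7 -1.1 36.4] turn deg [-2.69  0.14 -1.15]
-0.12 186 0.5531 0.5753 0.2603
-0.11 279 0.5535 0.5754 0.2614
-0.1 275 0.5544 0.5763 0.2611
-0.09 273 0.5551 0.5772 0.2607
-0.08 259 0.5572 0.5781 0.261
-0.07 129 0.558 0.5787 0.2605
```

```bash
python3 -m handwheel '[[0.06,0,0,0,-2.7,0.1,-1.15],[0.06,-0.009,-0.001,0.032,0,0,0],[0.06,-0.009,-0.001,0.032,0,0,0],[0.06,0,0,0,0,0,0],[0.06,0,0,0,0,0,0]]'
python3 - <<'E'
from h import *
crank(.02)
E
```

```text
time: 25.52
position: [0.5688, -0.0966, 0.2837]
tool_rot: [-2.072, -1.901, -0.46]
ft_force: [0.0, 0.0, 1.0]
grip_width: 0.687
grip_force: 0.0
shift mm [-22.4  -2.9  45.8] turn deg [0.05 0.04 0.09]
```

```bash
python3 -m handwheel '[[0.06,-0.011,-0.0029,0.023,0,0,0],[0.06,-0.0114,0,0.0228,0,0,0],[0.06,0,0,0,0,0,0],[0.06,0,0,0,0,0,0],[0.06,0,0,0,0,0,0]]'
python3 - <<'E'
from h import *
crank(.02)
E
```

```text
time: 26.15
position: [0.5658, -0.0984, 0.2326]
tool_rot: [-2.074, -1.9, -0.461]
ft_force: [-0.2, -0.4, 0.4]
grip_width: 0.69
grip_force: 0.0
shift mm [ 1.  -0.   0.3] turn deg [ 0.11  0.04 -0.  ]
```

```bash
python3 -m handwheel '[[0.02,0,0,0,0,0,0],[0.0,0,0,0,0,0,0],[0.0,0,0,0,0,0,0],[0,0,0,0,0,0,0],[0,0,0,0,0,0,0]]' 15
python3 - <<'E'
from h import *
crank(.02);print(ctrl.get_state()["torque"])
E
```

```text
time: 26.78
position: [0.5649, -0.0982, 0.2308]
tool_rot: [-2.073, -1.897, -0.458]
ft_force: [0.7, -0.6, -0.4]
grip_width: 0.249
grip_force: 15.0
shift mm [ 1.7  1.  -1.4] turn deg [-0.04  0.   -0.08]
[-0.4174645   0.00581534  0.02547872]
```

The grip is held (opening 21.7 mm, as it should be for 22 mm). Next I'll work out the circle's steps in tool axes.

```bash
cat >> h.py <<'E'
def arc(a,b,n,p0=None):
    "rows for wheel angle a..b deg in n steps, first from current measured pose error if p0"
    t=np.radians(np.linspace(a,b,n+1));X=-60*np.sin(t);Z=60*np.cos(t)
    for k in range(n):
        dx,dz=X[k+1]-X[k],Z[k+1]-Z[k];print("%.0f: %.1f %.1f %.1f"%(np.degrees(t[k+1]),.4226*dz,dx,-.9063*dz))
def where(C=SH):
    s=ctrl.get_state();a=R.from_rotvec(s["tool_rot"]).as_matrix();g=s["position"]-.019*a[:,2]-C
    x,y,z=g@UX,g@UY,g[2];print("theta %.1f deg r %.1f mm ylat %.1f"%(np.degrees(np.arctan2(-x,z))%360,np.hypot(x,z)*1e3,y*1e3),"F",s["ft_force"].round(1),"M",s["torque"].round(2),"grip",s["grip_force"],round(s["grip_width"]*87,1),"t",s["time"],"q",s["joint_positions"].round(2))
E
python3 - <<'E'
from h import *
where();arc(2,122,12);arc(122,182,12)
E
```

```text
theta 2.1 deg r 58.0 mm ylat -0.9 F [ 0.7 -0.6 -0.4] M [-0.42  0.01  0.03] grip 14.999081622809172 21.6 t 26.775 q [ 0.37  0.24  0.01  1.6  -0.42  1.45  0.39]
12: -0.5 -10.4 1.2
22: -1.3 -10.0 2.8
32: -2.0 -9.3 4.3
42: -2.7 -8.4 5.7
52: -3.2 -7.1 6.9
62: -3.7 -5.7 7.9
72: -4.1 -4.1 8.7
82: -4.3 -2.4 9.2
92: -4.4 -0.5 9.5
102: -4.4 1.3 9.4
112: -4.2 3.1 9.1
122: -3.9 4.7 8.4
127: -1.8 3.0 3.9
132: -1.7 3.3 3.7
137: -1.6 3.7 3.4
142: -1.4 4.0 3.1
147: -1.3 4.3 2.8
152: -1.1 4.5 2.4
157: -1.0 4.7 2.0
162: -0.8 4.9 1.7
167: -0.6 5.0 1.3
172: -0.4 5.1 0.9
177: -0.2 5.2 0.5
182: -0.0 5.2 0.0
```

```bash
python3 -m handwheel '[[0,0,0,0,0,0,0],[0,-0.0002,-0.005,0.0005,0,0,0],[0,-0.0003,-0.0054,0.0007,0,0,0],[0,-0.0013,-0.010,0.0028,0,0,0],[0,-0.002,-0.0093,0.0043,0,0,0]]' 22
python3 - <<'E'
from h import *
SH[2]=.188;where()
E
```

```text
time: 27.4
position: [0.5358, -0.0958, 0.2217]
tool_rot: [-2.075, -1.898, -0.46]
ft_force: [6.3, -0.0, -4.4]
grip_width: 0.245
grip_force: 22.0
theta 31.6 deg r 59.9 mm ylat -1.0 F [ 6.3 -0.  -4.4] M [-0.92 -1.32 -0.58] grip 22.01523358002305 21.3 t 27.4 q [ 0.39  0.19  0.02  1.68 -0.42  1.42  0.41]
```

```bash
python3 -m handwheel '[[0,-0.0027,-0.0084,0.0057,0,0,0],[0,-0.0032,-0.0071,0.0069,0,0,0],[0,-0.0037,-0.0057,0.0079,0,0,0],[0,-0.0041,-0.0041,0.0087,0,0,0]]'
python3 - <<'E'
from h import *
SH[2]=.188;where()
E
python3 -m handwheel '[[0,-0.0043,-0.0024,0.0092,0,0,0],[0,-0.0044,-0.0005,0.0095,0,0,0],[0,-0.0044,0.0013,0.0094,0,0,0],[0,-0.0042,0.0031,0.0091,0,0,0]]'
python3 - <<'E'
from h import *
SH[2]=.188;where()
E
```

```text
time: 27.9
position: [0.5108, -0.0937, 0.1901]
tool_rot: [-2.075, -1.898, -0.462]
ft_force: [6.2, -1.1, -0.1]
grip_width: 0.242
grip_force: 22.0
theta 71.1 deg r 59.7 mm ylat -1.1 F [ 6.2 -1.1 -0.1] M [-0.58 -1.33 -0.57] grip 22.000015061348677 21.1 t 27.9 q [ 0.4   0.16  0.02  1.78 -0.42  1.37  0.45]
time: 28.4
position: [0.512, -0.0938, 0.1482]
tool_rot: [-2.074, -1.898, -0.459]
ft_force: [4.5, -2.4, 5.0]
grip_width: 0.241
grip_force: 22.0
theta 112.2 deg r 59.7 mm ylat -1.1 F [ 4.5 -2.4  5. ] M [-0.39 -1.02 -0.4 ] grip 21.98507772758603 21.0 t 28.4 q [ 0.4   0.2   0.02  1.82 -0.43  1.29  0.49]
```

```bash
python3 -m handwheel '[[0,-0.0039,0.0047,0.0084,0,0,0],[0,-0.0018,0.003,0.0039,0,0,0],[0,-0.0017,0.0033,0.0037,0,0,0],[0,-0.0016,0.0037,0.0034,0,0,0],[0,-0.0014,0.004,0.0031,0,0,0]]'
python3 - <<'E'
from h import *
SH[2]=.188;where()
E
python3 -m handwheel '[[0,-0.0013,0.0043,0.0028,0,0,0],[0,-0.0011,0.0045,0.0024,0,0,0],[0,-0.001,0.0047,0.002,0,0,0],[0,-0.0008,0.0049,0.0017,0,0,0]]'
python3 - <<'E'
from h import *
SH[2]=.188;where()
E
```

```text
time: 29.02
position: [0.5279, -0.095, 0.1255]
tool_rot: [-2.068, -1.895, -0.455]
ft_force: [-8.5, -3.9, 20.3]
grip_width: 0.246
grip_force: 22.0
theta 139.1 deg r 59.9 mm ylat -1.0 F [-8.5 -3.9 20.3] M [0.78 1.48 0.78] grip 21.968625001609325 21.4 t 29.025 q [ 0.39  0.26  0.02  1.8  -0.44  1.26  0.49]
time: 29.52
position: [0.5455, -0.0965, 0.1147]
tool_rot: [-2.068, -1.895, -0.453]
ft_force: [-8.7, -2.9, 16.0]
grip_width: 0.243
grip_force: 22.0
theta 159.1 deg r 60.0 mm ylat -0.9 F [-8.7 -2.9 16. ] M [0.46 1.33 0.73] grip 21.97675958275795 21.1 t 29.525 q [ 0.39  0.31  0.01  1.77 -0.44  1.25  0.49]
```

```bash
python3 -m handwheel '[[0,-0.0006,0.005,0.0013,0,0,0],[0,-0.0004,0.0051,0.0009,0,0,0],[0,-0.0002,0.0052,0.0005,0,0,0],[0,0,0.0052,0,0,0,0]]'
python3 - <<'E'
from h import *
SH[2]=.188;where();arc(182,342,16);arc(342,360,6)
E
```

```text
time: 30.02
position: [0.5662, -0.0983, 0.1107]
tool_rot: [-2.069, -1.895, -0.453]
ft_force: [-4.5, -0.5, 9.8]
grip_width: 0.241
grip_force: 22.0
theta 179.3 deg r 60.1 mm ylat -0.9 F [-4.5 -0.5  9.8] M [0.01 0.83 0.42] grip 21.982995104044676 21.0 t 30.025 q [ 0.38  0.35  0.01  1.72 -0.44  1.25  0.48]
192: 0.5 10.4 -1.2
202: 1.3 10.0 -2.8
212: 2.0 9.3 -4.3
222: 2.7 8.4 -5.7
232: 3.2 7.1 -6.9
242: 3.7 5.7 -7.9
252: 4.1 4.1 -8.7
262: 4.3 2.4 -9.2
272: 4.4 0.5 -9.5
282: 4.4 -1.3 -9.4
292: 4.2 -3.1 -9.1
302: 3.9 -4.7 -8.4
312: 3.5 -6.3 -7.6
322: 3.0 -7.6 -6.5
332: 2.4 -8.8 -5.2
342: 1.7 -9.6 -3.7
345: 0.4 -3.0 -0.8
348: 0.3 -3.1 -0.7
351: 0.2 -3.1 -0.5
354: 0.2 -3.1 -0.4
357: 0.1 -3.1 -0.2
360: 0.0 -3.1 -0.1
```

```bash
python3 -m handwheel '[[0,0.0005,0.0104,-0.0012,0,0,0],[0,0.0013,0.01,-0.0028,0,0,0],[0,0.002,0.0093,-0.0043,0,0,0],[0,0.0027,0.0084,-0.0057,0,0,0],[0,0.0032,0.0071,-0.0069,0,0,0],[0,0.0037,0.0057,-0.0079,0,0,0]]'
python3 - <<'E'
from h import *
SH[2]=.188;where()
E
python3 -m handwheel '[[0,0.0041,0.0041,-0.0087,0,0,0],[0,0.0043,0.0024,-0.0092,0,0,0],[0,0.0044,0.0005,-0.0095,0,0,0],[0,0.0044,-0.0013,-0.0094,0,0,0],[0,0.0042,-0.0031,-0.0091,0,0,0]]'
python3 - <<'E'
from h import *
SH[2]=.188;where()
E
```

```text
time: 30.78
position: [0.6192, -0.1027, 0.1409]
tool_rot: [-2.072, -1.896, -0.455]
ft_force: [-2.0, 0.2, -6.6]
grip_width: 0.24
grip_force: 22.0
theta 240.3 deg r 60.3 mm ylat -0.7 F [-2.   0.2 -6.6] M [-1.2   0.29  0.2 ] grip 22.012834958732128 20.8 t 30.775 q [ 0.35  0.41  0.01  1.56 -0.44  1.32  0.42]
time: 31.4
position: [0.6226, -0.1031, 0.1943]
tool_rot: [-2.073, -1.898, -0.46]
ft_force: [1.1, 0.1, -5.8]
grip_width: 0.243
grip_force: 22.0
theta 292.9 deg r 60.5 mm ylat -0.7 F [ 1.1  0.1 -5.8] M [-0.95 -0.21 -0.05] grip 22.01593603938818 21.1 t 31.4 q [ 0.35  0.38  0.01  1.5  -0.43  1.4   0.38]
```

```bash
python3 -m handwheel '[[0,0.0039,-0.0047,-0.0084,0,0,0],[0,0.0035,-0.0063,-0.0076,0,0,0],[0,0.003,-0.0076,-0.0065,0,0,0],[0,0.0024,-0.0088,-0.0052,0,0,0],[0,0.001,-0.005,-0.002,0,0,0],[0,0,0,0,0,0,0]]'
python3 - <<'E'
from h import *
SH[2]=.188;SH[0]=.56675;where()
E
```

```text
time: 32.15
position: [0.5889, -0.1002, 0.2268]
tool_rot: [-2.072, -1.897, -0.458]
ft_force: [-2.8, 0.3, 0.7]
grip_width: 0.243
grip_force: 22.0
theta 338.9 deg r 60.1 mm ylat -0.9 F [-2.8  0.3  0.7] M [-0.33  0.53  0.27] grip 21.99546491727233 21.2 t 32.15 q [ 0.36  0.29  0.02  1.55 -0.42  1.45  0.37]
```

```bash
python3 -m handwheel '[[0,0.0007,-0.005,-0.0015,0,0,0],[0,0.0005,-0.0045,-0.001,0,0,0],[0,0.0003,-0.004,-0.0006,0,0,0],[0,0.0001,-0.0025,-0.0003,0,0,0],[0,0,0,0,0,0,0],[0,0,0,0,0,0,0]]'
python3 - <<'E'
from h import *
SH[2]=.188;SH[0]=.56675;where()
E
```

```text
time: 32.9
position: [0.5739, -0.099, 0.2304]
tool_rot: [-2.073, -1.897, -0.459]
ft_force: [1.2, -0.6, 3.5]
grip_width: 0.24
grip_force: 22.0
theta 353.7 deg r 60.0 mm ylat -0.9 F [ 1.2 -0.6  3.5] M [-0.24 -0.22 -0.06] grip 21.9886901602149 20.9 t 32.9 q [ 0.37  0.26  0.02  1.58 -0.42  1.45  0.38]
```

```bash
python3 -m handwheel '[[0,0.0001,-0.0018,-0.0002,0,0,0],[0,0,-0.0015,-0.0001,0,0,0],[0,0,-0.0013,0,0,0,0],[0,0,-0.001,0,0,0,0],[0,0,0,0,0,0,0],[0,0,0,0,0,0,0]]'
python3 - <<'E'
from h import *
SH[2]=.188;SH[0]=.56675;where()
i,im,d=snap("top","t11")
for f in ("t0","t7","t11"):
    i,im,d=load(f);P=cloud(i,d);x,y,z=np.moveaxis(P,-1,0)
    q=P[(z>.235)&(z<.27)&(abs(x-.565)<.03)&(y<-.115)&(y>-.145)];print(f,len(q),q.mean(0))
E
```

```text
time: 33.65
position: [0.5686, -0.0986, 0.2307]
tool_rot: [-2.073, -1.898, -0.459]
ft_force: [2.4, 0.4, 5.5]
grip_width: 0.242
grip_force: 22.0
theta 358.8 deg r 59.9 mm ylat -1.0 F [2.4 0.4 5.5] M [-0.09 -0.72 -0.33] grip 21.98383491486311 21.0 t 33.65 q [ 0.37  0.25  0.02  1.59 -0.42  1.45  0.38]
t0 80 [ 0.5654918  -0.12840736  0.2593079 ]
t7 81 [ 0.56400294 -0.12851002  0.25904879]
t11 13 [ 0.57401863 -0.12623327  0.25984463]
```

```bash
python3 -m handwheel '[[0,0,-0.0008,0,0,0,0],[0,0,0,0,0,0,0],[0,0,0,0,0,0,0]]' 10
python3 - <<'E'
from h import *
SH[2]=.188;SH[0]=.56675;where()
E
python3 -m handwheel '[[0.06,0,0,0,0,0,0],[0.06,0,0,0,0,0,0],[0.06,0,0,0,0,0,0],[0.06,0,0,0,0,0,0]]'
python3 -m handwheel '[[0.06,0.011,0,-0.0235,0,0,0],[0.06,0.011,0,-0.0235,0,0,0],[0.06,0.011,0,-0.0235,0,0,0],[0.06,0,-0.03,-0.04,0,0,0],[0.06,-0.03,-0.06,0,0,0,0],[0.06,-0.03,-0.06,0,0,0,0],[0.06,-0.03,-0.06,0,0,0,0],[0.06,0,0,0,0,0,0]]'
python3 - <<'E'
from h import *
i,im,d=snap("top","t12")
for f in ("t0","t12"):
    i,im,d=load(f);P=cloud(i,d);x,y,z=np.moveaxis(P,-1,0)
    q=P[(z>.235)&(z<.27)&(abs(x-.565)<.03)&(y<-.115)&(y>-.145)];print(f,len(q),q.mean(0))
    q=P[(z>.235)&(z<.27)&(abs(x-.565)<.04)&(y<-.08)&(y>-.145)];print(f,len(q),q.mean(0))
E
```

```text
time: 34.08
position: [0.5678, -0.0985, 0.2307]
tool_rot: [-2.073, -1.898, -0.459]
ft_force: [3.7, -0.5, 5.9]
grip_width: 0.245
grip_force: 10.0
theta 359.6 deg r 59.9 mm ylat -0.9 F [ 3.7 -0.5  5.9] M [-0.03 -0.75 -0.33] grip 9.983613663353026 21.3 t 34.075 q [ 0.37  0.25  0.02  1.6  -0.42  1.45  0.38]
time: 34.58
position: [0.5673, -0.0984, 0.2296]
tool_rot: [-2.073, -1.897, -0.457]
ft_force: [0.1, -0.0, -0.1]
grip_width: 0.614
grip_force: 0.0
time: 35.58
position: [0.359, -0.1756, 0.3085]
tool_rot: [-2.081, -1.889, -0.459]
ft_force: [1.0, -0.4, -0.1]
grip_width: 0.686
grip_force: 0.0
t0 80 [ 0.5654918  -0.12840736  0.2593079 ]
t0 187 [ 0.56638463 -0.1105147   0.2592263 ]
t12 79 [ 0.56704106 -0.12832255  0.25943104]
t12 183 [ 0.56822172 -0.11075427  0.2594211 ]
```

Run:
```python
from h import *
def prof(f):
    i,im,d=load(f);g=cv2.GaussianBlur(cv2.cvtColor(im,6),(0,0),.6).astype(float);o=[]
    for c in range(388,410):
        col=g[222:243,c];w=np.clip(80-col,0,None);o.append((w*np.arange(222,243)).sum()/w.sum())
    return np.array(o),g
a,ga=prof("t0");m=2.85
for f in("t7","t12"):
    b,gb=prof(f);dd=b-a;print(f,"median row shift px",np.median(dd).round(3),dd.std().round(2),"mm (-x)",np.median(dd)*2.5)
    print(cv2.phaseCorrelate(ga[222:243,386:412],gb[222:243,386:412],cv2.createHanningWindow((26,21),cv2.CV_64F)))
print(ga[225:240,398].round(),gb[225:240,398].round())
```

```text
t7 median row shift px 0.27 0.17 mm (-x) 0.673800693917066
((0.3712660051699608, 0.21334897042147105), 1.230164186603739)
t12 median row shift px -0.681 0.16 mm (-x) -1.7015458835598807
((0.8990615034769842, -0.5576518743189975), 1.1695937378410288)
[127. 121.  91.  53.  47.  69.  78.  61.  42.  30.  47.  87.  98.  99.
  98.] [131. 113.  68.  48.  66.  79.  67.  43.  34.  49.  94. 106. 102. 101.
 101.]
```

Run:
```python
from h import *
i,im,d=load("t12");P=cloud(i,d);x,y,z=np.moveaxis(P,-1,0);h=cv2.cvtColor(im,cv2.COLOR_BGR2HSV)
m=(x>.43)&(x<.55)&(y>.0)&(y<.09)&(z>.056)&(z<.072);q=P[m];print(len(q),q.min(0),q.max(0))
t=q[q[:,0]<.49];print("tail",len(t),t.min(0),t.max(0), "expected tail x",.506-.0536*.9962)
s=ctrl.get_state();print(s["ft_force"].round(1),s["time"])
```

```text
542 [4.55139895e-01 1.16271461e-04 5.62148981e-02] [0.54999927 0.08431525 0.07196385]
tail 116 [0.4551399  0.02641407 0.05919793] [0.48995913 0.05781898 0.07147678] expected tail x 0.45260368
[2.  0.8 0.8] 35.625
```

```bash
python3 -c "
from bench import ctrl
print(ctrl.close_job())"
```

```text
the job is handed in; nothing more can be done
None
```

I handed the job in at about 36 s: the bar is home against the back stop and the wheel has made one forward turn, ending 0.4° to 1.5° short of the mark; the stud is under the head, so I judged it pressed only from the load felt on the grip, and on the first feed the gripper's body touched the wheel rim at up to 17 N and turned it about 1° before I regrasped.

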